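# Slide the bit tray home and lock it

### The job

Push the yellow bit tray along its dock until it is fully home against the end stop, pushing at the middle of its rear edge because it jams when pushed off-centre. Then turn the black latch knob clockwise, so that the steel arm swings across behind the tray, until the arm has reached its stop and the knob's slip clutch gives: the knob turns on, by 15 degrees or so, while the arm stands still. Let go and leave the jar, the closed case, the hammer and the steel block where they are.

Things in the scene. Friction and masses are not known exactly. Their poses are not given: they have to be found in the camera images.
- dock: Fixed dock, grey painted plate and bright steel fittings, base plate 250 x 160 x 6 mm with a lug for the latch. Origin: centre of the plate's underside, on the bench; +x is the push direction, y = 0 the centre line of the slide, z up. The end stop is a steel wall, near face at x = +113 mm, top 40 mm over the bench.
- cheeks (a point): Point on the dock's centre line midway between its two steel cheeks, at dock (0, 0, 6) mm. The cheeks guide the tray only over x = -20 to +20 mm, inner faces at y = +-71.5 mm (3 mm play in all). Lips on them (z = 40 to 45 mm) reach 10 mm over the tray: it cannot be lifted out. Being so short, they let the tray jam if pushed over about 25 mm off the centre line.
- tray: Loose yellow plastic bit tray, 150 (x, along the slide) x 140 (y) x 26 mm high, 6 mm walls, about 0.3 to 0.65 kg, lying on the dock's plate, 6 mm over the bench. Origin: centre of its underside; axes as the dock's. Starts 60 to 85 mm short of home. Home: origin at x = +38 mm of the dock, front wall on the end stop. It slides at 1.5 to 5 N. The 40 mm inside the rear wall are empty.
- thumb_pad (a point): Middle of the outer face of the tray's thumb pad, where to push: a pad 36 mm wide, 6 mm thick, as high as the tray (26 mm), in the middle of the tray's rear wall. The point lies at (-81, 0, 13) mm of the tray; x points in the push direction.
- knob_grip (a point): On the latch knob's axis at the height to grip, 72 mm over the bench, at (-25, -105) mm of the dock. A black disc, 44 mm diameter (46 to 54 mm over the bench), carries an upright bar 44 mm long along this point's x, 14 mm thick along its y, top at 84 mm. The point turns with the knob. Clockwise from above tightens; one grasp and a turn of about 75 degrees is enough.
- latch_tip (a point): Point on the end of the steel latch arm, at the arm's mid height 21 mm over the bench; the arm is 10 mm wide (14 mm at the tip) and 12 mm high, and this point lies 62 mm from the knob's axis. The arm points back along the dock's -x at joint latch = 0.
- latch (a joint): Angle of the latch arm, rad: 0 = pointing backwards beside the tray, 0.95 = its stop, with the arm across behind the tray's rear corner. Grows as the knob is turned clockwise. Starts between 0 and 0.2. Turns at 0.06 N m and stays where it is left. If the tray is not home the arm strikes the tray's side.
- clutch (a joint): How far the knob has slipped on the arm's spindle, rad: 0 at the start, grows when the knob is turned on clockwise while the arm is stopped (slips at 0.25 N m). The knob has turned by latch + clutch in all; backwards it carries the arm along.
- jar: Bystander: closed glass jar, 76 mm diameter, 85 mm high, origin at the centre of its underside.
- case: Bystander: closed yellow bit case with a clear lid, 152 x 77 x 42 mm, origin at the centre of its underside.
- hammer: Bystander: hammer 260 mm long, lying on the bench along its x, origin on its underside near the middle, handle to -x.
- block: Bystander: dark steel step block, 100 x 50 x 55 mm, origin at the centre of its underside.
Not all that is in view belongs to the job. Leave any purple or turquoise look-alike of the tray alone.

How it is judged:
By the outcome, as a careful person would: the job done as asked, in the order asked, and still so for the second after the job is handed in, with the robot touching nothing.
It also fails if it takes over 45 s, if anything falls off the work surface, if the arm or the gripper's body presses on something with over 40 N, if the wrist force passes 120 N, or if a joint passes its speed limit or range.

### The arm

A 7-joint arm with a two-finger parallel gripper is mounted at the origin on the work surface. World frame = base frame: x ahead of the robot, y to its left, z up, the work surface at z = 0. Lengths are in m, angles in rad, forces in N, time in s.
With the tool pointing down it reaches from about 0.425 to 0.95 m from the base axis. Payload 16.7 kg.
Tool frame: the origin (TCP) lies at the very end of the fingers, on their centre line; the grasp point (between the pads) lies 19 mm behind it; z points along the fingers, y is the direction in which the jaws open and shut (so a half turn about z gives the same grasp; the last joint's range is limited). The gripper opens to 94 mm and grips with 3 to 60 N. Pads are 16 mm wide; open, the fingers measure 119 mm over their backs; the gripper's body (75 mm by 177 mm) begins 78 mm behind the grasp point.
Start: joints at [1.065, 0.426, 0.074, 1.606, -0.034, 1.111, -0.067], TCP at [0.235, -0.633, 0.205] pointing down, gripper open.
Joint ranges: [-2.85, 2.85], [-0.5, 2.14], [-1.23, 1.37], [0.21, 2.46], [-1.02, 4.16], [0.16, 2.05], [-2.73, 2.73]. Speed limits (rad/s): [1.89, 1.89, 2.39, 2.39, 3.01, 3.01, 3.01].

### API

Orientations are given as a unit quaternion [w, x, y, z].
In Python, from bench import robot gives the robot as it stands. The module is installed in compiled form; this text tells all that it offers.
- The arm moves only by the tool send_rows, never from a script. Its argument "plan" is a list of rows, each a list of 7 numbers: the turn, a rotation vector about the tool's x, y, z in rad, then the shift along the tool's x, y, z in mm, then the opening in per cent of the stroke, from 0 (shut) to 100 (fully open). In form: [[rx, ry, rz, dx, dy, dz, fingers], ...]. A call has 1 to 10 rows; each row shifts and turns the pose as measured when the row begins, along the tool's axes as they then stand; what a row does not reach is not made up. A row lasts 1/10 s, in which the tool goes at most 50 mm and 8.59 degrees, less where a joint would pass 70% of its speed; a pose out of reach is approached as far as the arm can. A call is refused whole if a number of a shift passes 50 or a number of a turn 0.15, either way. A call with a gripper value outside its range is refused whole. The fingers move at their own pace and stop on an object; "newtons" is the grip in N (left out, the last holds). Time passes only in rows, so rows that do not move let the fingers close. It gives the time, the measured TCP pose, the force and the opening at its end, in the units of the state.
- robot.sense(): the state, without advancing time (a new reading comes with each control period).
- robot.camera(name): name is "scene" or "top" or "wrist"; returns a dict with "frame" (480x640x3 uint8, red, green, blue), "range_z" (480x640 float32, m along the optical axis (not along the pixel's ray), 0 where there is no reading), "camera_matrix" (3x3 intrinsics, pixels), "dist" ([k1, k2, p1, p2, k3] as OpenCV has them; the pictures are not rectified), "rvec" (rotation vector, rad) and "tvec" (3), from world to camera coordinates, as OpenCV has them; the wrist camera has in their place "hand_eye" (4x4, takes a point from camera to tool coordinates, whose origin is the TCP and whose axes are the flange's). Camera axes: x right, y down, z forward; pixel columns grow to the right and rows downward; lengths in m; the calibration is good to about 2 mm. A picture is of the moment at which its call begins: read the wrist's pose just before it.
- robot.sign_off(): hands the job in, once; it reports no verdict.
The state is a dict: "time_s": time; "joint_pos": joint angles; "joint_vel": joint speeds; "tau": joint torques, N m; "eef_pos": TCP position; "tool_rot": TCP orientation; "wrist_force": force on the tool from outside, world axes, zero at the start; "wrist_torque": the same for the moment, N m; "gripper_width": opening from 0.0 (shut) to 1.0 (fully open).
Only numpy, scipy, OpenCV 4.12 (cv2) and the standard library are available. Lean on these libraries where they do the work, as an engineer would, in place of code of your own. Each camera call takes 0.05 s, during which the arm holds its last target. There are 200 camera calls.

## Working session

There is one attempt and no reset: what is moved stays moved. The work goes in short steps, Python scripts to look and compute and a tool call to move; the robot and the scene stay as the last step left them, time stands still between calls to the robot, and variables do not carry over. Pictures are saved under pics/ and viewed, about 8 in all and at most 12, crops included, and the job is handed in when it is done.

Besides the shell and the picture viewer there is one more tool, called after "Call:" as name(argument=value, ...) on one line, values as JSON. send_rows: Moves the arm, as the interface text tells. Its arguments: {"type":"object","properties":{"plan":{"type":"array"},"newtons":{"type":"number"}},"required":["plan"]}

```bash
mkdir -p pics
cat > h.py <<'E'
import numpy as np, cv2
from bench import robot
from scipy.spatial.transform import Rotation as R
def shot(cam,name=None):
    s=robot.sense(); c=robot.camera(cam)
    if name: cv2.imwrite('pics/'+name,c['frame'][:,:,::-1])
    if cam=='wrist':
        q=s['tool_rot']; T=np.eye(4); T[:3,:3]=R.from_quat([q[1],q[2],q[3],q[0]]).as_matrix(); T[:3,3]=s['eef_pos']
        c['T']=T@c['hand_eye']
    else:
        M=np.eye(4); M[:3,:3]=cv2.Rodrigues(np.array(c['rvec'],float))[0]; M[:3,3]=np.ravel(c['tvec']); c['T']=np.linalg.inv(M)
    np.savez('pics/'+cam+'.npz',**{k:c[k] for k in('range_z','camera_matrix','dist','T','frame')})
    return c
def rays(c,uv):
    p=cv2.undistortPoints(np.array(uv,float).reshape(-1,1,2),c['camera_matrix'],c['dist']).reshape(-1,2)
    d=np.c_[p,np.ones(len(p))]@c['T'][:3,:3].T
    return c['T'][:3,3],d
def atz(c,uv,z):
    o,d=rays(c,uv); return o+d*((z-o[2])/d[:,2])[:,None]
def bydepth(c,uv):
    o,d=rays(c,uv); r=np.array([c['range_z'][int(v),int(u)] for u,v in uv]); return o+d*r[:,None]
E
python3 - <<'E'
from h import *
s=robot.sense(); print(s)
shot('top','top1.png'); shot('scene','scene1.png')
E
```

```text
{'time_s': 0.0, 'joint_pos': array([ 1.06547591,  0.42675616,  0.07387266,  1.60663481, -0.03408787,
        1.11078461, -0.06711583]), 'joint_vel': array([-0.0002736 ,  0.00089324, -0.0003642 , -0.00104371,  0.00186852,
        0.00097827,  0.00027133]), 'tau': array([ 3.20574247e-03, -9.35796189e+01,  3.66754688e+00, -4.54171443e+01,
       -4.87156736e-02,  2.01136654e-02,  2.30094347e-04]), 'eef_pos': array([ 0.2349371 , -0.63231225,  0.20474789]), 'tool_rot': array([-6.37786856e-04,  9.84221017e-01,  1.76942228e-01, -1.75540518e-04]), 'wrist_force': array([0.21482398, 0.39161792, 0.67858633]), 'wrist_torque': array([ 0.03715511, -0.04107447, -0.02580226]), 'gripper_width': 0.9992557562443781}
```

View pics/top1.png

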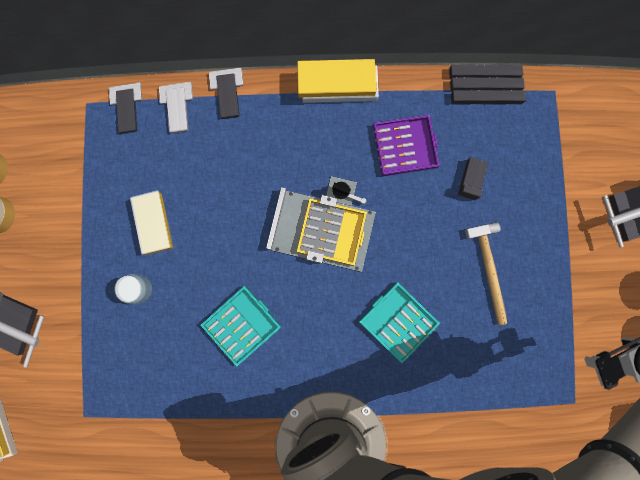

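View pics/scene1.png

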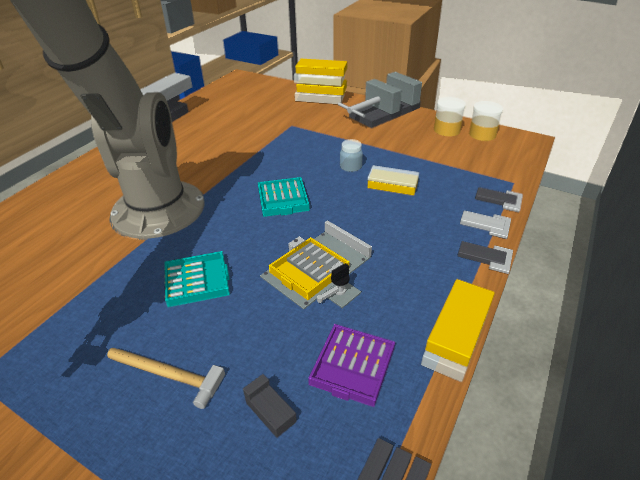

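The top view shows the dock in the middle. The end stop is at about (277,220), the thumb pad on the right near (365,233), and the knob at (341,189). I'll enlarge this area.

Run:
```python
import cv2
i=cv2.imread('pics/top1.png')[165:285,250:400]
cv2.imwrite('pics/c1.png',cv2.resize(i,(750,600),interpolation=cv2.INTER_CUBIC))
```

```text
(no output)
```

View pics/c1.png

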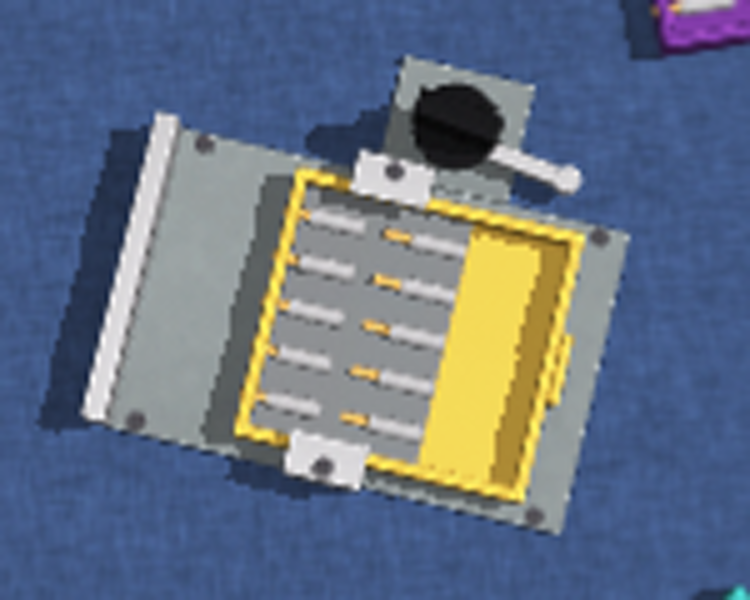

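The crop (5x) shows tray top corners at (583,238), (522,500), (297,172) and (238,435). The plate's rear corners are at (630,235) and (562,533), and the pad's outer edge runs from (572,335) to (555,403). The knob is at about (457,125) and the latch tip at (570,178).

Run:
```python
from h import *
c=dict(np.load('pics/top.npz'))
f=lambda L:[(x/5+249.6,y/5+164.6) for x,y in L]
P=lambda n,L,z:print(n,(atz(c,f(L),z)*1000).round(1).tolist())
P('plate rear',[(630,235),(562,533)],.006)
P('tray',[(583,238),(522,500),(297,172),(238,435)],.032)
P('pad',[(572,335),(555,403)],.032)
P('cheeks',[(395,175),(325,462)],.045)
P('stop',[(180,120),(107,420)],.040)
P('knob',[(457,125)],.084); P('tip',[(570,178)],.027)
# dock estimate
pr=atz(c,f([(630,235),(562,533)]),.006)[:,:2]; tr=atz(c,f([(583,238),(522,500),(297,172),(238,435)]),.032)[:,:2]
st=atz(c,f([(180,120),(107,420)]),.040)[:,:2]
for n,d in (('plate',pr[0]-pr[1]),('trayrear',tr[0]-tr[1]),('trayside',tr[2]-tr[0]),('trayside2',tr[3]-tr[1]),('stop',st[0]-st[1])):
    print(n,np.linalg.norm(d)*1000,np.degrees(np.arctan2(d[1],d[0])))
print(bydepth(c,f([(450,360),(570,450),(457,125)])))
```

```text
plate rear [[595.1, -130.5, 6.0], [442.6, -90.2, 6.0]]
tray [[590.6, -103.8, 32.0], [458.9, -68.6, 32.0], [628.2, 40.1, 32.0], [495.3, 73.1, 32.0]]
pad [[541.4, -96.5, 32.0], [507.3, -86.8, 32.0]]
cheeks [[623.2, -9.2, 45.0], [479.8, 29.6, 45.0]]
stop [[655.2, 98.6, 40.0], [504.0, 138.2, 40.0]]
knob [[640.9, -39.4, 84.0]]
tip [[622.3, -98.7, 27.0]]
plate 157.74830595774085 -14.808548601890987
trayrear 136.3347702623126 -14.971248858017454
trayside 148.75140866989983 75.36341509984629
trayside2 146.2588826929313 75.58563902228137
stop 156.32516620136255 -14.695516766048243
[[ 0.53311742 -0.03574507  0.00300516]
 [ 0.4850949  -0.09586045  0.00383249]
 [ 0.64055454 -0.03932152  0.08570659]]
```

```bash
cat >> h.py <<'E'
O=np.array([.5507,.0100]); TH=np.radians(75.2)
UX=np.array([np.cos(TH),np.sin(TH)]); UY=np.array([-UX[1],UX[0]])
def D(x,y): return O+x/1000*UX+y/1000*UY
def pose():
    s=robot.sense(); q=s['tool_rot']; return s,R.from_quat([q[1],q[2],q[3],q[0]])
def rows(xy,z,head,n,step=45):
    "print rows (tool axes) to reach xy,z with tool x at heading head (deg), tool down"
    s,r=pose(); p=s['eef_pos'].copy(); h=np.radians(head); g=np.array([*xy,z])
    G=R.from_matrix(np.array([[np.cos(h),np.sin(h),0],[np.sin(h),-np.cos(h),0],[0,0,-1]]))
    print('dist',np.linalg.norm(g-p)*1000,'turn',(r.inv()*G).as_rotvec().round(3))
    for _ in range(n):
        w=(r.inv()*G).as_rotvec(); m=np.abs(w).max(); w=w*min(1,.145/max(m,1e-9))
        d=g-p; L=np.linalg.norm(d)*1000; d=d*min(1,step/max(L,1e-9))
        t=r.inv().apply(d)*1000
        print([*w.round(3).tolist(),*t.round(0).tolist()]); p=p+d; r=r*R.from_rotvec(w)
E
python3 - <<'E'
from h import *
print(D(-150,0),D(-25,-105)); rows(D(-150,0),.15,75.2,13)
E
```

```text
[ 0.51238314 -0.13502351] [ 0.64583031 -0.04099239]
dist 572.1468731058908 turn [-0.001 -0.    -0.957]
[-0.0, -0.0, -0.145, 34.0, -29.0, 4.0]
[-0.0, -0.0, -0.145, 38.0, -24.0, 4.0]
[-0.0, -0.0, -0.145, 41.0, -18.0, 4.0]
[-0.0, -0.0, -0.145, 43.0, -12.0, 4.0]
[-0.0, -0.0, -0.145, 44.0, -6.0, 4.0]
[-0.0, -0.0, -0.145, 45.0, 1.0, 4.0]
[-0.0, -0.0, -0.087, 44.0, 7.0, 4.0]
[0.0, 0.0, 0.0, 43.0, 11.0, 4.0]
[0.0, 0.0, 0.0, 43.0, 11.0, 4.0]
[0.0, 0.0, 0.0, 43.0, 11.0, 4.0]
[0.0, 0.0, 0.0, 43.0, 11.0, 4.0]
[0.0, 0.0, 0.0, 43.0, 11.0, 4.0]
[0.0, 0.0, 0.0, 31.0, 8.0, 3.0]
```

Call:
send_rows(plan=[[0,0,-0.145,34,-29,2,50],[0,0,-0.145,38,-24,2,30],[0,0,-0.145,41,-18,2,0],[0,0,-0.145,43,-12,2,0],[0,0,-0.145,44,-6,2,0],[0,0,-0.145,45,1,2,0],[0,0,-0.087,44,7,2,0],[0,0,0,43,11,2,0]], newtons=20)

```text
time_s: 0.9
eef_pos: [0.4044, -0.3105, 0.1853]
tool_rot: [-0.002, 0.783, 0.622, -0.002]
wrist_force: [1.1, -1.0, 0.1]
gripper_width: 0.354
```

Run:
```python
from h import *
rows(D(-150,0),.15,75.2,10)
```

```text
dist 209.04176668961287 turn [-0.005  0.     0.029]
[-0.005, 0.0, 0.029, 42.0, 14.0, 8.0]
[0.0, -0.0, -0.0, 42.0, 13.0, 8.0]
[-0.0, -0.0, -0.0, 42.0, 13.0, 8.0]
[0.0, 0.0, -0.0, 42.0, 13.0, 8.0]
[-0.0, -0.0, -0.0, 27.0, 8.0, 5.0]
[-0.0, 0.0, -0.0, 0.0, 0.0, 0.0]
[0.0, -0.0, -0.0, 0.0, 0.0, 0.0]
[0.0, 0.0, -0.0, 0.0, 0.0, 0.0]
[-0.0, -0.0, -0.0, 0.0, 0.0, 0.0]
[0.0, 0.0, -0.0, 0.0, 0.0, 0.0]
```

Call:
send_rows(plan=[[-0.005,0,0.029,42,14,8,0],[0,0,0,42,13,8,0],[0,0,0,42,13,8,0],[0,0,0,42,13,8,0],[0,0,0,15,5,3,0],[0,0,0,0,0,0,0]])

```text
time_s: 1.5
eef_pos: [0.5104, -0.1343, 0.1486]
tool_rot: [-0.0, 0.79, 0.613, 0.0]
wrist_force: [0.4, 0.4, 0.0]
gripper_width: 0.008
```

Run:
```python
from h import *
shot('wrist','w1.png')
rows(D(-150,0),.013,75.2,6,30)
```

```text
dist 135.74671878186757 turn [ 0.    -0.001  0.006]
[0.0, -0.001, 0.006, 0.0, 1.0, 30.0]
[0.0, 0.0, 0.0, 0.0, 1.0, 30.0]
[-0.0, -0.0, -0.0, 0.0, 1.0, 30.0]
[-0.0, 0.0, -0.0, 0.0, 1.0, 30.0]
[0.0, 0.0, -0.0, 0.0, 0.0, 16.0]
[0.0, 0.0, -0.0, 0.0, 0.0, -0.0]
```

View pics/w1.png

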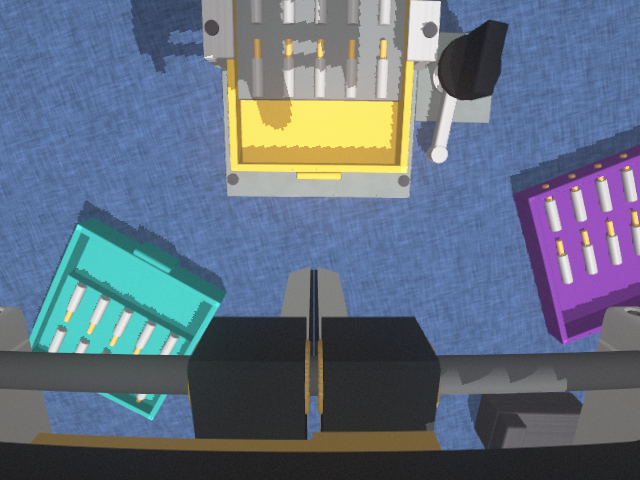

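The wrist view shows the pad's outer edge at (297,179)–(341,178), the plate's rear corners at (228,196) and (410,197), and the latch tip at (439,155). The bar's top runs roughly from (480,97) to (500,22).

Run:
```python
from h import *
c=dict(np.load('pics/wrist.npz'))
def P(n,L,z):
    p=atz(c,L,z); q=p[:,:2]-O; print(n,(p*1000).round(1).tolist(),'dock',(np.c_[q@UX,q@UY]*1000).round(1).tolist())
P('pad',[(297,179),(341,178)],.032);P('plate',[(228,196),(410,197)],.006);P('tray rear',[(231,170),(409,172)],.032)
P('tip',[(439,155)],.027);P('bar',[(485,97),(500,22)],.084)
u,v=np.meshgrid(np.arange(430,530,2),np.arange(2,120,2)); uv=np.c_[u.ravel(),v.ravel()]
p=bydepth(c,uv); ok=[c['range_z'][b,a]>0 for a,b in uv]; p=p[ok]; t=p[(p[:,2]>.079)&(p[:,2]<.09)][:,:2]
w,V=np.linalg.eigh(np.cov(t.T)); d=V[:,1]
print('bar top',len(t),t.mean(0),'head',np.degrees(np.arctan2(d[1],d[0]))%180,(np.ptp((t-t.mean(0))@V,axis=0)))
```

```text
pad [[508.1, -89.0, 32.0], [542.0, -96.9, 32.0]] dock [[-106.6, 15.9], [-105.5, -18.9]]
plate [[444.2, -90.4, 6.0], [598.0, -130.7, 6.0]] dock [[-124.2, 77.3], [-124.0, -81.7]]
tray rear [[459.5, -69.1, 32.0], [595.3, -105.5, 32.0]] dock [[-99.7, 68.0], [-100.3, -72.6]]
tip [[622.5, -98.8, 27.0]] dock [[-86.9, -97.2]]
bar [[639.5, -63.7, 84.0], [655.8, -22.3, 84.0]] dock [[-48.5, -104.7], [-4.4, -109.8]]
bar top 439 [ 0.64593263 -0.04097138] head 67.46844734568532 [0.01471211 0.0440782 ]
```

Call:
send_rows(plan=[[0,0,0.006,0,1,40,0],[0,0,0,0,1,40,0],[0,0,0,0,0,35,0],[0,0,0,0,0,15,0],[0,0,0,0,0,4,0]])

```text
time_s: 2.05
eef_pos: [0.5106, -0.1436, 0.0125]
tool_rot: [0.002, 0.795, 0.607, 0.0]
wrist_force: [-0.4, 0.1, -0.6]
gripper_width: 0.001
```

Run:
```python
from h import *
rows(D(-122,0),.013,75.2,2,30)
```

```text
dist 36.713999015765594 turn [ 0.004  0.002 -0.008]
[0.004, 0.002, -0.008, 30.0, -1.0, -1.0]
[-0.0, -0.0, 0.0, 7.0, -0.0, -0.0]
```

Dock and knob poses agree to within about 2 mm. The bar's heading is 67.5° and its centre is (0.646, -0.041). Now pushing.

Call:
send_rows(plan=[[0,0,-0.008,20,0,0,0],[0,0,0,15,1,0,0],[0,0,0,10,0,0,0],[0,0,0,10,0,0,0],[0,0,0,10,0,0,0]])

```text
time_s: 2.55
eef_pos: [0.5283, -0.0845, 0.0142]
tool_rot: [0.004, 0.795, 0.607, -0.001]
wrist_force: [0.3, -1.5, -1.1]
gripper_width: 0.002
```

Run:
```python
from h import *
s,_=pose(); q=s['eef_pos'][:2]-O; print(q@UX,q@UY); rows(D(-51,-1),.013,75.2,6,10)
```

```text
-0.09709389765402254 -0.0024355433782457074
dist 46.13071628038917 turn [ 0.005  0.005 -0.008]
[0.005, 0.005, -0.008, 10.0, -0.0, 0.0]
[0.0, -0.0, 0.0, 10.0, -0.0, 0.0]
[-0.0, 0.0, -0.0, 10.0, -0.0, 0.0]
[-0.0, -0.0, -0.0, 10.0, -0.0, 0.0]
[0.0, 0.0, -0.0, 6.0, -0.0, 0.0]
[-0.0, -0.0, -0.0, 0.0, 0.0, 0.0]
```

Call:
send_rows(plan=[[0.004,0.004,-0.008,10,-1,0,0],[0,0,0,10,0,0,0],[0,0,0,8,0,0,0],[0,0,0,6,0,0,0]])

```text
time_s: 2.95
eef_pos: [0.5368, -0.0485, 0.0146]
tool_rot: [0.001, 0.792, 0.611, -0.0]
wrist_force: [-1.6, -1.8, -0.7]
gripper_width: 0.005
```

Run:
```python
from h import *
s,_=pose(); q=s['eef_pos'][:2]-O; print(q@UX,q@UY); rows(D(-51,-1),.013,75.2,3,10)
```

```text
-0.06011539791015512 -0.00155546976592906
dist 9.271875185461646 turn [0.001 0.001 0.001]
[0.001, 0.001, 0.001, 9.0, -1.0, 2.0]
[-0.0, 0.0, 0.0, 0.0, 0.0, 0.0]
[0.0, 0.0, 0.0, 0.0, 0.0, 0.0]
```

Call:
send_rows(plan=[[0,0,0,4,0,1,0],[0,0,0,3,0,0,0],[0,0,0,3,0,0,0],[0,0,0,3,0,0,0]])

```text
time_s: 3.35
eef_pos: [0.5385, -0.0418, 0.0137]
tool_rot: [0.003, 0.793, 0.609, -0.004]
wrist_force: [-5.0, -17.7, 8.8]
gripper_width: 0.007
```

Run:
```python
from h import *
s,_=pose(); q=s['eef_pos'][:2]-O; print(q@UX,q@UY,s['wrist_force'])
```

```text
-0.05323931272566386 -0.0014303815819536776 [ -5.03157191 -17.65467289   8.83576576]
```

Call:
send_rows(plan=[[0,0,0,3,0,0,0],[0,0,0,3,0,0,0],[0,0,0,0,0,0,0]])

```text
time_s: 3.65
eef_pos: [0.5383, -0.0426, 0.0138]
tool_rot: [0.004, 0.795, 0.607, -0.008]
wrist_force: [0.1, 0.9, -0.8]
gripper_width: 0.003
```

Run:
```python
from h import *
s,_=pose(); q=s['eef_pos'][:2]-O; print(q@UX,q@UY,s['wrist_force'])
```

```text
-0.054027724503905486 -0.001416293895416327 [ 0.1101424   0.90806862 -0.83586285]
```

It's stopped firmly. Back off, rise and check.

Call:
send_rows(plan=[[0,0,0,-20,0,0,0],[0,0,0,-40,0,0,0],[0,0,0,-20,0,-40,0],[0,0,0,0,0,-45,0],[0,0,0,0,0,-45,30],[0,0,0,0,0,-20,43],[0,0,0,0,0,0,43]])

```text
time_s: 4.35
eef_pos: [0.5181, -0.1173, 0.1698]
tool_rot: [0.003, 0.795, 0.607, -0.006]
wrist_force: [-0.0, 0.8, -0.3]
gripper_width: 0.222
```

Run:
```python
from h import *
shot('wrist','w2.png'); s,_=pose(); print(s['eef_pos'],s['gripper_width'])
rows([.646,-.041],.13,67.5,6,45)
```

```text
[ 0.51762717 -0.11729594  0.16854838] 0.26531752928021074
dist 154.22915449797148 turn [-0.004  0.014  0.127]
[-0.004, 0.014, 0.127, 31.0, 30.0, 11.0]
[-0.0, -0.0, 0.0, 35.0, 26.0, 11.0]
[0.0, 0.0, 0.0, 35.0, 26.0, 11.0]
[0.0, 0.0, 0.0, 15.0, 11.0, 5.0]
[0.0, 0.0, 0.0, 0.0, 0.0, 0.0]
[0.0, 0.0, 0.0, 0.0, 0.0, 0.0]
```

View pics/w2.png

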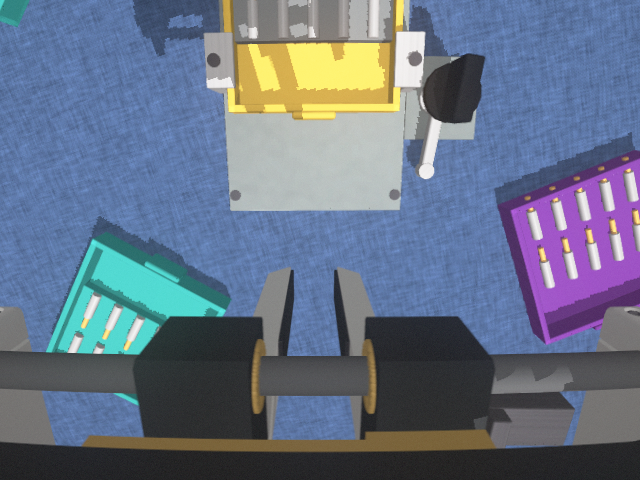

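The tray now has its rear edge at rows 107–112 and the pad's outer edge at (294–335,118). The plate's rear edge is at row 210. Next I measure how far the tray travelled.

Run:
```python
from h import *
c=dict(np.load('pics/wrist.npz'))
def P(n,L,z):
    p=atz(c,L,z); q=p[:,:2]-O; print(n,'dock',(np.c_[q@UX,q@UY]*1000).round(1).tolist())
P('pad',[(294,119),(335,118)],.032);P('plate',[(230,210),(402,209)],.006);P('rear',[(228,112),(400,110)],.032)
P('tip',[(426,172)],.027)
```

```text
pad dock [[-43.1, 15.2], [-42.6, -18.3]]
plate dock [[-123.5, 78.3], [-123.6, -83.1]]
rear dock [[-37.0, 68.9], [-36.4, -71.1]]
tip dock [[-87.1, -97.2]]
```

Call:
send_rows(plan=[[-0.004,0.014,0.127,31,30,11,43],[0,0,0,35,26,11,43],[0,0,0,35,26,11,43],[0,0,0,13,10,4,43]])

```text
time_s: 4.8
eef_pos: [0.6449, -0.042, 0.1251]
tool_rot: [-0.0, 0.834, 0.552, -0.001]
wrist_force: [-0.2, 0.5, -0.5]
gripper_width: 0.431
```

Run:
```python
from h import *
rows([.646,-.041],.058,67.5,4,20); shot('wrist','w3.png'); shot('top','top2.png')
```

```text
dist 67.15408010315807 turn [-0.002  0.002 -0.009]
[-0.002, 0.002, -0.009, 0.0, 0.0, 20.0]
[0.0, -0.0, -0.0, 0.0, 0.0, 20.0]
[0.0, 0.0, 0.0, 0.0, 0.0, 20.0]
[0.0, 0.0, -0.0, 0.0, 0.0, 7.0]
```

View pics/w3.png

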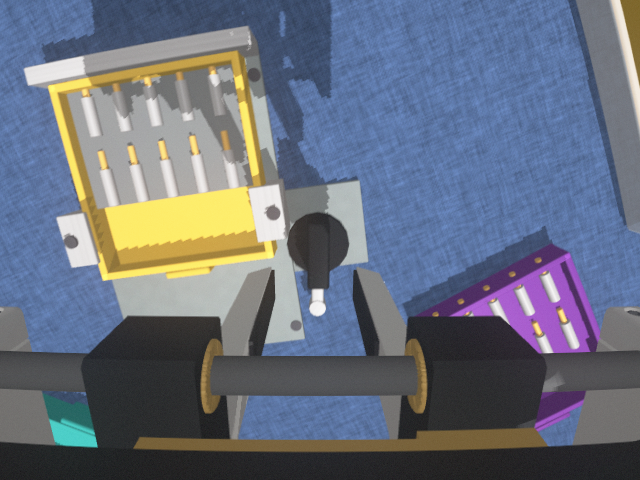

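The tray is home against the end stop: pad at x = -43 mm, as specified. The bar is centred between the open fingers at (318,255). Descend and grip.

Call:
send_rows(plan=[[0,0,-0.009,0,0,25,43],[0,0,0,0,0,25,43],[0,0,0,0,0,14,43],[0,0,0,0,0,3,43],[0,0,0,0,0,0,10],[0,0,0,0,0,0,5],[0,0,0,0,0,0,5],[0,0,0,0,0,0,5]], newtons=35)

```text
time_s: 5.7
eef_pos: [0.6446, -0.0474, 0.0563]
tool_rot: [0.002, 0.832, 0.555, 0.0]
wrist_force: [19.2, -3.9, -26.1]
gripper_width: 0.144
```

Run:
```python
from h import *
rows([.646,-.041],.058,67.5,1,20); s,_=pose(); print(s['wrist_torque'],s['gripper_width'],s['joint_pos'][6])
```

```text
dist 6.782791617388935 turn [ 0.004  0.002 -0.002]
[0.004, 0.002, -0.002, 6.0, -1.0, -2.0]
[-0.95296247 -4.37398209 -0.16805819] 0.14428898455518563 -0.623700109821714
```

The bar is gripped, but the tool drifted about 6 mm along the bar and carries a side load. I'll reopen, recentre and grip again.

Call:
send_rows(plan=[[0,0,0,0,0,0,40],[0,0,0,0,0,0,40],[0,0,0,0,0,0,40]])

```text
time_s: 6.0
eef_pos: [0.6451, -0.0486, 0.0574]
tool_rot: [0.003, 0.832, 0.554, 0.001]
wrist_force: [0.5, 0.6, -0.0]
gripper_width: 0.365
```

Run:
```python
from h import *
rows([.646,-.041],.060,67.5,1,20); s,_=pose(); print(s['wrist_force'],s['wrist_torque'],s['gripper_width'])
```

```text
dist 8.06704554317555 turn [ 0.006  0.002 -0.003]
[0.006, 0.002, -0.003, 7.0, -2.0, -3.0]
[ 0.47649165  0.62481633 -0.03500605] [-0.00120242 -0.01310598  0.01444555] 0.3646324139824341
```

Call:
send_rows(plan=[[0.006,0.002,-0.003,7,-2,-2,40],[0,0,0,0,0,0,40]])

```text
time_s: 6.2
eef_pos: [0.6456, -0.0405, 0.0599]
tool_rot: [-0.001, 0.831, 0.556, -0.0]
wrist_force: [0.5, 0.4, 0.2]
gripper_width: 0.401
```

Run:
```python
from h import *
rows([.646,-.041],.060,67.5,1,20)
```

```text
dist 0.6695660893583888 turn [-0.001 -0.001  0.001]
[-0.001, -0.001, 0.001, -0.0, 1.0, -0.0]
```

Call:
send_rows(plan=[[0,0,0,0,0,0,10],[0,0,0,0,0,0,5],[0,0,0,0,0,0,5],[0,0,0,0,0,0,5],[0,0,0,0,0,0,5]], newtons=35)

```text
time_s: 6.7
eef_pos: [0.648, -0.041, 0.0602]
tool_rot: [0.001, 0.831, 0.556, 0.002]
wrist_force: [-2.3, 3.0, 2.6]
gripper_width: 0.147
```

Run:
```python
from h import *
rows([.646,-.041],.060,67.5,1,20); s,_=pose(); print(s['wrist_force'],s['wrist_torque'],s['gripper_width'])
```

```text
dist 1.9600784601474623 turn [ 0.003 -0.002  0.   ]
[0.003, -0.002, 0.0, -1.0, -2.0, 0.0]
[-2.2623239   3.0280126   2.55764265] [ 0.60282157  0.86033302 -0.02873504] 0.14682440381543013
```

Call:
send_rows(plan=[[0,0,0.12,0,0,0,5],[0,0,0.12,0,0,0,5],[0,0,0.12,0,0,0,5],[0,0,0.12,0,0,0,5]])

```text
time_s: 7.1
eef_pos: [0.6485, -0.0414, 0.0602]
tool_rot: [0.0, 0.942, 0.335, 0.002]
wrist_force: [1.9, -1.1, -2.5]
gripper_width: 0.145
```

```bash
cat > t.py <<'E'
from h import *
s,r=pose(); m=r.as_matrix(); h=np.degrees(np.arctan2(m[1,0],m[0,0]))
print('turned',67.5-h); rows([.647,-.041],.060,h,1,20); print(s['wrist_force'],s['wrist_torque'],s['gripper_width'])
E
python3 t.py
```

```text
turned 28.361647135220487
dist 1.5267345565911485 turn [ 0.002 -0.004 -0.   ]
[0.002, -0.004, -0.0, -1.0, -1.0, 0.0]
[ 1.8752695  -1.11700511 -2.47782575] [-0.11300159 -0.33968624  0.12216449] 0.14511727016523715
```

Call:
send_rows(plan=[[0,0,0.12,-1,-1,0,5],[0,0,0.12,0,0,0,5],[0,0,0.12,0,0,0,5]])

```text
time_s: 7.4
eef_pos: [0.6488, -0.0419, 0.0602]
tool_rot: [0.0, 0.988, 0.153, 0.004]
wrist_force: [0.6, -0.8, -0.0]
gripper_width: 0.15
```

```bash
python3 t.py
```

```text
turned 49.87852601648238
dist 1.9752628868693858 turn [ 0.002 -0.008 -0.   ]
[0.002, -0.008, -0.0, -1.0, -1.0, 0.0]
[ 0.64581745 -0.81917833 -0.03142673] [-0.12159704  0.22472484  0.23880939] 0.1497599380536748
```

Call:
send_rows(plan=[[0,0,0.12,0,0,0,5],[0,0,0.12,0,0,0,5],[0,0,0.06,0,0,0,5]])

```text
time_s: 7.7
eef_pos: [0.6488, -0.0423, 0.0602]
tool_rot: [-0.0, 1.0, -0.004, 0.004]
wrist_force: [1.3, -0.6, -0.8]
gripper_width: 0.145
```

```bash
python3 t.py
```

```text
turned 67.90874447623024
dist 2.2338103288981173 turn [-0.    -0.008  0.   ]
[-0.0, -0.008, 0.0, -2.0, -1.0, 0.0]
[ 1.32442634 -0.63717143 -0.8084464 ] [-0.12827675 -0.13636826  0.28604087] 0.14523872203714064
```

The turn reads 67.9°, about 21° past the arm's stop, with the torque levelled near the clutch value (0.24 to 0.29 N m). Release and rise.

Call:
send_rows(plan=[[0,0,0,0,0,0,40],[0,0,0,0,0,0,40],[0,0,0,0,0,0,40],[0,0,0,0,0,-15,40],[0,0,0,0,0,-40,40],[0,0,0,0,0,-40,40],[0,0,0,-45,0,-20,40],[0,0,0,-45,0,0,40],[0,0,0,0,0,0,40]])

```text
time_s: 8.6
eef_pos: [0.5552, -0.0421, 0.1831]
tool_rot: [-0.0, 1.0, 0.001, 0.004]
wrist_force: [0.1, -0.3, -0.7]
gripper_width: 0.402
```

Run:
```python
from h import *
shot('wrist','w4.png'); s,_=pose(); print(s['eef_pos'],s['wrist_force'])
```

```text
[ 0.55803189 -0.04192499  0.18376558] [ 0.87931333 -0.73766752  0.83364767]
```

View pics/w4.png

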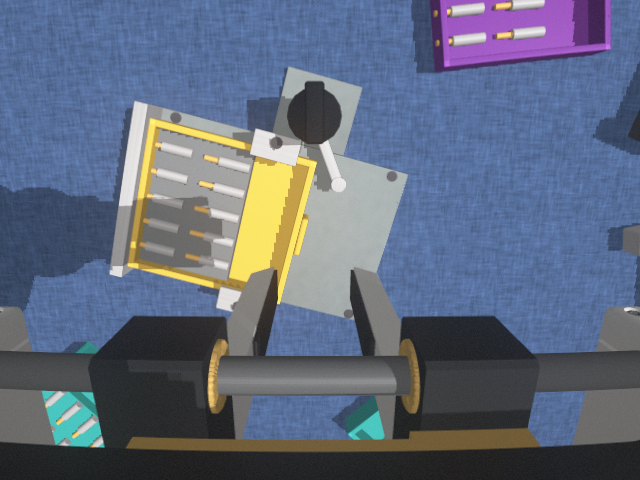

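The arm now lies across behind the tray, with its tip at (338,185), and the bar is visibly turned past the arm. I'll measure both angles and the tray position, and check the bystanders in the top view.

Run:
```python
from h import *
c=dict(np.load('pics/wrist.npz'))
t=atz(c,[(338,185)],.027)[0,:2]; k=D(-25,-105); d=t-k
print('tip dock',(t-O)@UX,(t-O)@UY,'len',np.linalg.norm(d),'latch deg',255.2-np.degrees(np.arctan2(d[1],d[0]))%360)
u,v=np.meshgrid(np.arange(280,350),np.arange(60,150)); uv=np.c_[u.ravel(),v.ravel()]
p=bydepth(c,uv); t=p[(p[:,2]>.079)&(p[:,2]<.09)][:,:2]
w,V=np.linalg.eigh(np.cov(t.T)); b=V[:,1]
print('bar',t.mean(0),'turn deg',75.2-np.degrees(np.arctan2(b[1],b[0]))%180)
q=atz(c,[(307,217),(296,254)],.032)[:,:2]-O; print('pad',q@UX,q@UY)
a=cv2.imread('pics/top1.png'); shot('top','top3.png'); e=cv2.imread('pics/top3.png')
cv2.imwrite('pics/cmp.png',e)
dd=cv2.absdiff(a,e).max(2)
for n,(x0,x1,y0,y1) in dict(jar=(110,155,270,308),case=(125,178,188,258),bigcase=(290,385,55,105),hammer=(460,512,220,328),block=(455,490,152,202),purple=(370,442,112,178),tealL=(198,282,285,368),tealR=(357,442,280,364)).items(): print(n,int((dd[y0:y1,x0:x1]>60).sum()))
```

```text
tip dock -0.060694293821304805 -0.05576635516395745 len 0.0608114659849869 latch deg 54.05796340584956
bar [ 0.64737489 -0.04118114] turn deg 75.0819170109118
pad [-0.04097061 -0.03994487] [-0.0211332   0.01533348]
jar 0
case 34
bigcase 0
hammer 0
block 0
purple 340
tealL 0
tealR 4233
```

View pics/cmp.png

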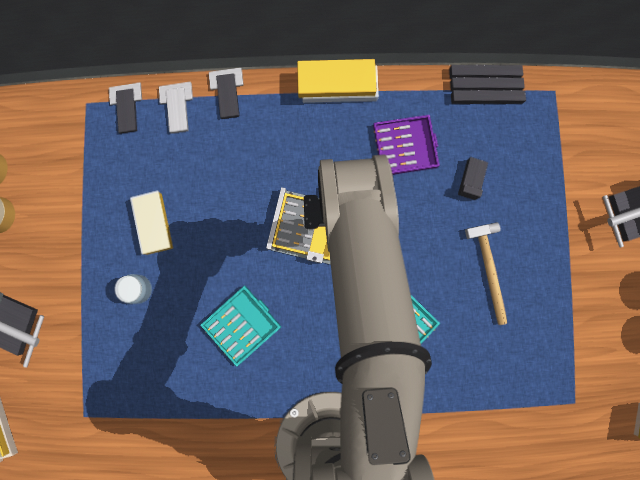

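The latch is at 54° (its stop is 54.4°), the knob is at 75°, so the clutch slipped about 21°. The tray is home and the bystanders look unmoved. Handing in.

```bash
python3 -c "
from bench import robot
print(robot.sign_off())"
```

```text
the job is handed in; nothing more can be done
None
```

The tray is fully home and latched. I pushed it at the middle of its thumb pad, within 2 mm of the centre line, until it stood against the end stop. Then I turned the knob clockwise in one grasp, let go, moved clear and handed the job in at about 9 s of the 45 s.

**Last checks**
- **Tray:** after the push, the pad's outer face measured x ≈ -43 mm of the dock, which is the home position. The final wrist picture gave -40 to -41 mm from a coarser oblique view. I put that down to calibration and reading error, since nothing touched the tray in between.
- **Latch arm:** it measured about 54.1°, against its stop at 54.4°, and lies across behind the tray's rear corner.
- **Knob:** it measured about 75.1°, so the clutch slipped about 21°, a little over the 15° or so you asked for. The wrist torque levelled near 0.25–0.29 N m, as expected for the clutch.
- **Bystanders:** the top picture showed the jar, hammer and steel block unchanged. The case area differed only slightly, apparently from the arm's shadow. The arm partly hid the right turquoise tray and the edge of the purple one in that picture, so I could not compare those fully.

**One correction on the way:** the first grip on the knob was about 6 mm off along the bar, with a side load of about 20 N and about 26 N vertical. I opened the fingers, recentred and gripped again before turning.

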